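Load a layered skull phantom into the drilling jig

TASK

Load the drilling jig with a fresh layered skull phantom: thread onto its two guide pins first the thin ivory inner table, then the red porous diploe, then the tan outer table that has not been drilled yet, each seated flat on the one below, and last the metal drill guide on top with its bushing up. Leave the spent tan plate with the drilled hole in its middle, and the other things on the table, where they are.

Things in the scene. Friction and masses are not known exactly. Their poses are not given: they have to be found in the camera images.
- jig_seat (a point): Fixed drilling jig: centre of the top of its raised aluminium seat (44 x 66 mm in x, y; 26 mm above the table), z up. On its y axis, 42 mm either side, stand steel guide pins, 8 mm thick to 38 mm above the seat, tapering to 3 mm at the tip, 44 mm up. The dark grey base (104 x 150 mm) lies 14 mm below the seat; plates overhang the seat 6 mm each way in x, so fingertips may reach below them.
- inner_table: Inner table: goes in first, underside on the seat. Loose ivory white plate, about 50 g, lying flat: 104 mm (y) x 56 mm (x) x 8 mm thick, with two 13 mm through holes on its y axis, 42 mm either side of the centre, for the jig's pins. Grasp across the 56 mm width, at the middle. Origin: centre of the underside; z up. A half turn changes nothing.
- diploe: Diploe (spongy middle layer): second, underside 8 mm above the seat. Loose red, porous plate, about 40 g, lying flat: 104 mm (y) x 56 mm (x) x 12 mm thick, with two 13 mm through holes on its y axis, 42 mm either side of the centre, for the jig's pins. Grasp across the 56 mm width, at the middle. Origin: centre of the underside; z up. A half turn changes nothing.
- outer_table: Fresh outer table: third, underside 20 mm above the seat. Loose tan (yellow-brown), undrilled (no hole in its middle) plate, about 60 g, lying flat: 104 mm (y) x 56 mm (x) x 10 mm thick, with two 13 mm through holes on its y axis, 42 mm either side of the centre, for the jig's pins. Grasp across the 56 mm width, at the middle. Origin: centre of the underside; z up. A half turn changes nothing.
- drill_guide: Drill guide: last, underside 30 mm above the seat. Loose, about 220 g, lying flat: aluminium plate 104 (y) x 56 (x) x 6 mm with the same two 13 mm pin holes; in its middle an upright steel bushing: flange 46 mm across up to 11 mm, then a tube 36 mm across (grasp this) up to 36 mm above the underside. Origin: centre of the underside; z up. A half turn changes nothing.
- drilled_table: Bystander, not to be used or moved: a spent tan (yellow-brown) outer table plate of the same size (104 x 56 x 10 mm) with a third, 14 mm hole drilled through its middle and pale bone dust round it. Origin: centre of the underside.
- perforator: Bystander: cranial perforator lying on the table, black sleeve, gold ring, fluted steel tip, 27 x 175 x 27 mm, long along its y. Origin: centre of its underside. Leave it.
- steel_cup: Bystander: small open steel cup, 68 mm diameter, 37 mm high, standing. Origin: centre of its underside. Leave it.
- skin_marker: Bystander: slim marker pen with a dark blue cap, 10 x 135 x 12 mm, long along its y. Origin: centre of its underside. Leave it.

How it is judged:
By the outcome, as a careful person would: the job done as asked, in the order asked, and still so for the second after the job is handed in, with the robot touching nothing.
It also fails if it takes over 99 s, if anything falls off the work surface, if the arm or the gripper's body presses on something with over 40 N, if the wrist force passes 120 N, or if a joint passes its speed limit or range.

ROBOT

A 6-joint arm with a two-finger parallel gripper is mounted at the origin on a cart in front of the work surface, level with it; the furniture and walls round the work are solid. World frame = base frame: x ahead of the robot, y to its left, z up, the work surface at z = 0. Lengths are in m, angles in rad, forces in N, time in s.
With the tool pointing down it reaches from about 0.275 to 0.825 m from the base axis. Payload 5.2 kg.
Tool frame: the origin (TCP) lies on the mounting face of the last link; the fingertips stand 186 mm ahead of it and the grasp point (between the pads) lies 167 mm ahead of it (bot.hold_point_z is the distance from the TCP to the grasp point, in m); z points along the fingers, y is the direction in which the jaws open and shut (so a half turn about z gives the same grasp; the last joint's range is limited). The gripper opens to 93 mm and grips with 3 to 60 N. Pads are 15 mm wide; open, the fingers measure 128 mm over their backs; the gripper's body (75 mm by 188 mm) begins 65 mm behind the grasp point.
Start: joints at [-1.383, 0.259, 1.535, -0, 1.348, -0.203], TCP at [0.21, -0.509, 0.405] pointing down, gripper open.
Joint ranges: [-3.14, 3.14], [-0.91, 2.08], [0.19, 2.58], [-1.22, 4.36], [0.22, 2.71], [-3.12, 3.12]. Speed limits (rad/s): [2.57, 2.57, 3.14, 3.14, 3.14, 3.14].

INTERFACE

Orientations are given as [roll, pitch, yaw] about the fixed x, y, z axes, in that order (R = Rz(yaw) Ry(pitch) Rx(roll)).
In Python, from station import bot gives the robot as it stands. Calls block until the motion is done:
- bot.movep(position, orientation): joint-space move of the TCP to a pose.
- bot.movel(position, ori=None, rate=0.15, threshold=None): straight line of the TCP; ori=None keeps the orientation; rate is the mean speed in m/s. With threshold (N) it stops when the force on the tool has changed by that much, and returns True; else False.
- bot.move_j(angles): joint-space move.
- bot.open_gripper() and bot.close_gripper(force=None): open the fingers fully, or close them until they stop; force is the grip in N (None keeps the last).
- bot.dwell(seconds).
- bot.ik(position, orientation): joint angles nearest the present ones, or None.
- bot.read_camera(name): name is "scene" or "top" or "wrist"; returns a dict with "image" (480x640x3 uint8, red, green, blue), "fx", "fy", "cx", "cy" (pixels), "R" (3x3) and "t" (3): a world point X has camera coordinates R X + t. Camera axes: x right, y down, z forward; pixel columns grow to the right and rows downward; lengths in m; the calibration is good to about 2 mm. The wrist camera is an equidistant fisheye: a pixel r from the principal point sees the ray r / f radians off the axis. A picture is of the moment at which its call begins. There is no depth.
A pose or a line that the arm cannot do raises bot.MotionError and nothing moves.
- bot.finish_job(): hands the job in, once; it reports no verdict.
Readings, each from a call of its own:
- bot.read_time(): time.
- bot.read_joint_positions(): joint angles.
- bot.read_dq(): joint speeds.
- bot.read_joint_efforts(): joint torques, N m.
- bot.read_ee_pos(): TCP position.
- bot.read_orientation(): TCP orientation.
- bot.read_ft_force(): force on the tool from outside, world axes, zero at the start.
- bot.read_ft_torque(): the same for the moment, N m.
- bot.read_width(): finger opening in m.
Only numpy, scipy, OpenCV 4.12 (cv2) and the standard library are available. Lean on these libraries where they do the work, as an engineer would, in place of code of your own. Each camera call takes 0.05 s, during which the arm holds its last target.

## Working session

There is one attempt and no reset: what is moved stays moved. The work goes in short steps, each a Python script; the robot and the scene stay as the last script left them, time stands still between calls to the robot, and variables do not carry over. Pictures are saved under pics/ and viewed, and the job is handed in when it is done.

```bash
mkdir -p pics; ls; python3 - <<'E'
from station import bot
import cv2,numpy as np
for n in ["scene","top","wrist"]:
    c=bot.read_camera(n)
    cv2.imwrite(f"pics/{n}0.png",c["image"][:,:,::-1])
    print(n,c["fx"],c["fy"],c["cx"],c["cy"],np.round(c["R"],3).tolist(),np.round(c["t"],3))
print(bot.read_time(),bot.read_orientation(),bot.hold_point_z)
E
```

```text
pics
scene 585.2263714441119 585.2263714441119 311.44070067564434 248.19746185517153 [[-0.638, -0.77, -0.019], [-0.425, 0.373, -0.825], [0.642, -0.518, -0.565]] [0.341 0.32  0.94 ]
top 617.5127443287444 617.5127443287444 323.40355942818724 233.77368153178543 [[0.023, -1.0, 0.011], [-0.998, -0.023, -0.062], [0.062, -0.01, -0.998]] [-0.094  0.61   1.362]
wrist 371.64829954431775 371.64829954431775 324.0883049816421 236.32009613726035 [[0.38, -0.925, -0.0], [-0.889, -0.366, 0.277], [-0.256, -0.105, -0.961]] [-0.55  -0.031  0.39 ]
0.15 [-3.14027655e+00 -2.43988222e-04  3.90756393e-01] 0.1673
```

View pics/scene0.png

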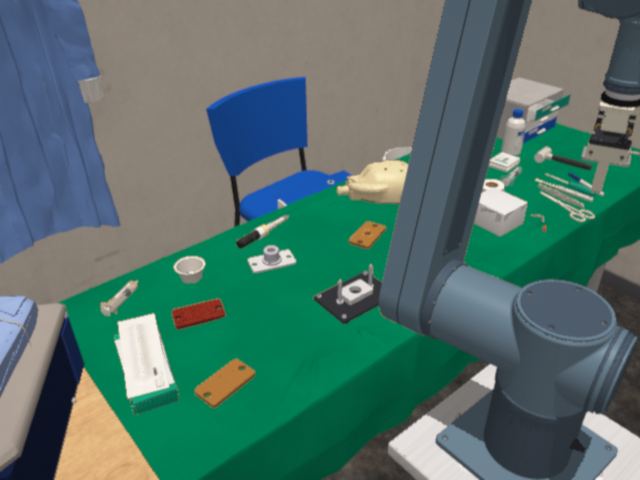

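View pics/top0.png

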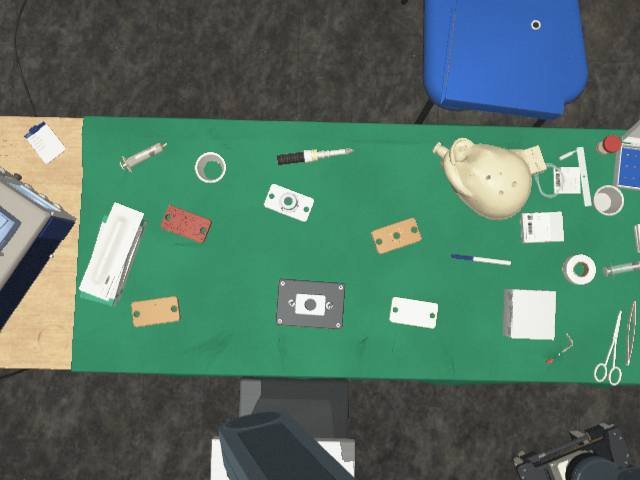

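View pics/wrist0.png

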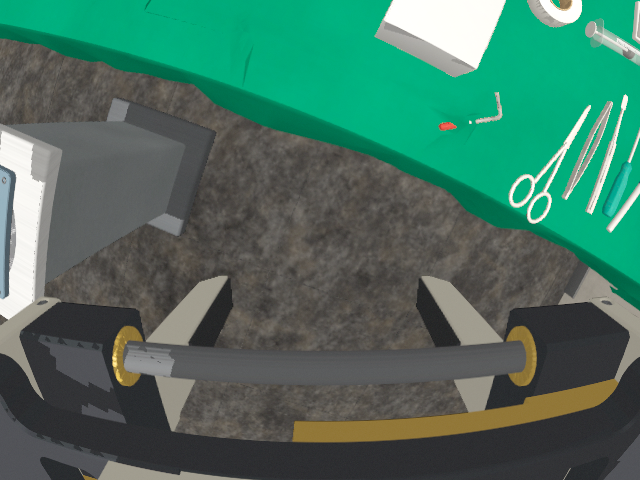

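```bash
cat > h.py <<'E'
import numpy as np, cv2
from scipy.spatial.transform import Rotation as Ro
def ray(c,uv,fish=False):
    uv=np.atleast_2d(np.asarray(uv,float))
    x=(uv[:,0]-c["cx"])/c["fx"]; y=(uv[:,1]-c["cy"])/c["fy"]
    if fish:
        r=np.hypot(x,y)+1e-12; s=np.sin(r)/r
        d=np.c_[x*s,y*s,np.cos(r)]
    else: d=np.c_[x,y,np.ones_like(x)]
    R=np.array(c["R"]);t=np.array(c["t"])
    return -R.T@t, d@R
def onplane(c,uv,z,fish=False):
    o,d=ray(c,uv,fish); return o+d*((z-o[2])/d[:,2])[:,None]
def proj(c,X,fish=False):
    X=np.atleast_2d(X); p=X@np.array(c["R"]).T+np.array(c["t"])
    if fish:
        rr=np.hypot(p[:,0],p[:,1])+1e-12; th=np.arctan2(rr,p[:,2]); q=p[:,:2]/rr[:,None]*th[:,None]
    else: q=p[:,:2]/p[:,2:]
    return np.c_[q[:,0]*c["fx"]+c["cx"],q[:,1]*c["fy"]+c["cy"]]
E
python3 - <<'E'
from station import bot
from h import *
c=bot.read_camera("top"); im=c["image"]
hsv=cv2.cvtColor(im,cv2.COLOR_RGB2HSV)
notgreen=~((hsv[...,0]>60)&(hsv[...,0]<90)&(hsv[...,1]>100))
for n,(u,v),z in [("inner",(414,312),.008),("diploe",(186,224),.012),("outer",(155,312),.01),("guide",(288,202),.006),("drilled",(397,236),.01),("jigbase",(310,304),.012)]:
    m=np.zeros(notgreen.shape,np.uint8); m[v-45:v+45,u-45:u+45]=notgreen[v-45:v+45,u-45:u+45]
    k,l,s,ct=cv2.connectedComponentsWithStats(m)
    lab=1+np.argmin(np.hypot(*(ct[1:]-[u,v]).T)+1e3*(s[1:,4]<300))
    cn,_=cv2.findContours((l==lab).astype(np.uint8),cv2.RETR_EXTERNAL,cv2.CHAIN_APPROX_NONE)
    P=onplane(c,cn[0][:,0,:],z)[:,:2]
    (cx,cy),(w,h),a=cv2.minAreaRect((P*1000).astype(np.float32))
    bx=cv2.boxPoints(((cx,cy),(w,h),a)); e=bx[1]-bx[0]; f=bx[2]-bx[1]; L=e if np.hypot(*e)>np.hypot(*f) else f
    print(n,round(cx,1),round(cy,1),"size",round(w,1),round(h,1),"long-axis deg",round(np.degrees(np.arctan2(L[1],L[0]))%180,1), "r",round(np.hypot(cx,cy)))
w=bot.read_camera("wrist")
from station import bot
Rt=Ro.from_euler('xyz',bot.read_orientation()).as_matrix(); p=np.array(bot.read_ee_pos())
o=-np.array(w["R"]).T@np.array(w["t"])
print("cam in tool",Rt.T@(o-p), "axes", (np.array(w["R"])@Rt).round(3).tolist())
E
```

```text
inner 441.0 -284.6 size 105.9 58.2 long-axis deg 82.6 r 525
diploe 627.3 230.1 size 105.1 58.0 long-axis deg 70.6 r 668
outer 430.7 291.3 size 57.8 107.6 long-axis deg 99.4 r 520
guide 681.9 1.5 size 106.3 58.3 long-axis deg 70.3 r 682
drilled 612.1 -243.3 size 57.1 105.2 long-axis deg 109.8 r 659
jigbase 454.9 -53.4 size 149.7 105.9 long-axis deg 87.2 r 458
cam in tool [0.07736068 0.00055148 0.0209786 ] axes [[-0.001, 1.0, -0.001], [-0.961, -0.001, -0.277], [-0.277, 0.001, 0.961]]
```

```bash
python3 - <<'E'
from station import bot
from h import *
pi=np.pi
for n,x,y,a in [("jig",.455,-.053,87.2),("inner",.441,-.285,82.6),("dip",.627,.230,70.6),("outer",.431,.291,99.4),("guide",.682,.0015,70.3)]:
    for k in (0,-180):
        q=bot.ik([x,y,.36],[pi,0,np.radians(a+k)]); print(n,a+k,None if q is None else np.round(q,2))
t=bot.read_time()
bot.movep([.455,-.053,.36],[pi,0,np.radians(87.2)]); print(bot.read_time()-t)
np.save("j1.npy",bot.read_camera("wrist"),allow_pickle=True)
t=bot.read_time()
bot.movel([.455-.05,-.053,.36],rate=.2);print(bot.read_time()-t)
np.save("j2.npy",bot.read_camera("wrist"),allow_pickle=True)
for i in "12":
    c=np.load(f"j{i}.npy",allow_pickle=True).item(); cv2.imwrite(f"pics/j{i}.png",c["image"][:,:,::-1])
E
```

```text
jig 87.2 [-0.36  0.13  1.81  0.    1.2  -0.31]
jig -92.8 [-0.36  0.13  1.81 -0.    1.2   2.83]
inner 82.6 [-0.79  0.25  1.66  0.    1.23 -0.66]
inner -97.4 [-0.79  0.25  1.66 -0.    1.23  2.48]
dip 70.6 [ 0.18  0.5   1.29 -0.    1.35  0.52]
dip -109.4 [ 0.18  0.5   1.29  0.    1.35 -2.62]
outer 99.4 [ 0.38  0.24  1.67 -0.    1.23  0.22]
outer -80.6 [ 0.38  0.24  1.67  0.    1.23 -2.93]
guide 70.3 [-0.16  0.52  1.25 -0.    1.37  0.18]
guide -109.7 [-0.16  0.52  1.25  0.    1.37 -2.96]
1.8833000000000002
0.3999999999999999
```

View pics/j1.png

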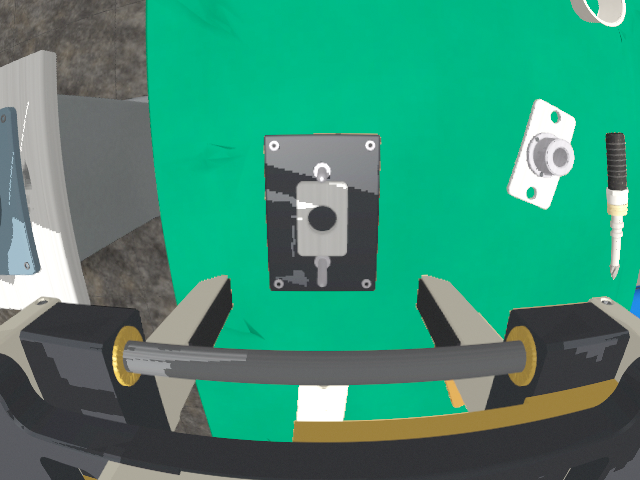

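View pics/j2.png

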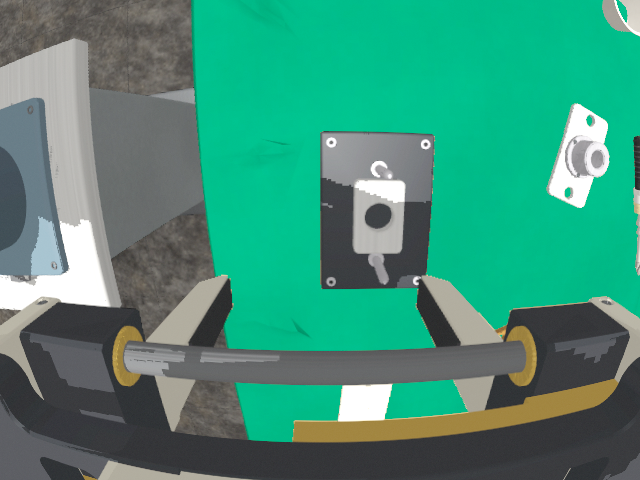

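```bash
python3 - <<'E'
import cv2,numpy as np
a=cv2.imread("pics/j1.png")[125:300,255:390]; b=cv2.imread("pics/j2.png")[125:300,310:445]
cv2.imwrite("pics/jz.png",np.hstack([cv2.resize(a,None,fx=3,fy=3,interpolation=cv2.INTER_CUBIC),cv2.resize(b,None,fx=3,fy=3,interpolation=cv2.INTER_CUBIC)])[:600,:800+10])
E
python3 -c "
import cv2;i=cv2.imread('pics/jz.png');print(i.shape);cv2.imwrite('pics/jz2.png',i[:,:800])"
```

```text
(525, 810, 3)
```

View pics/jz2.png

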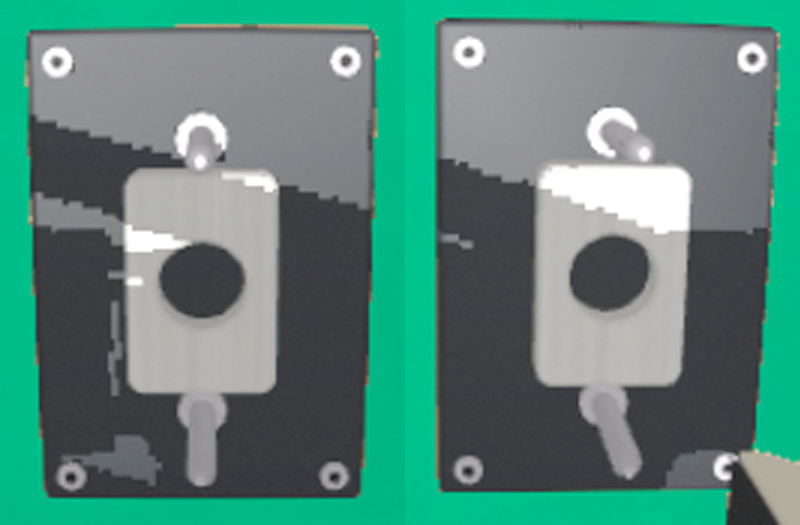

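```bash
cat >> h.py <<'E'
def tri(obs):  # obs: list of (cam,uv,fish)
    A=np.zeros((3,3));b=np.zeros(3)
    for c,uv,f in obs:
        o,d=ray(c,uv,f);d=d[0]/np.linalg.norm(d[0]);M=np.eye(3)-np.outer(d,d);A+=M;b+=M@o
    return np.linalg.solve(A,b)
E
python3 - <<'E'
from h import *
c1,c2=[np.load(f"j{i}.npy",allow_pickle=True).item() for i in "12"]
f1=lambda p:(np.array(p,float)+.5)/3-.5+[255,125]
f2=lambda p:(np.array(p,float)-[405,0]+.5)/3-.5+[310,125]
P={"tipU":((200,161),(645,153)),"tipL":((201,481),(628,473)),"s1":((57,62),(468,52)),"s2":((346,61),(751,57)),"s3":((71,477),(468,470)),
"hole":((202,281),(610,272)),"c1":((125,170),(537,163)),"c2":((278,170),(692,168)),"c3":((277,392),(682,386)),"c4":((127,393),(534,382))}
T={k:tri([(c1,f1(a),1),(c2,f2(b),1)])*1000 for k,(a,b) in P.items()}
for k,v in T.items(): print(k,v.round(1), (onplane(c1,f1(P[k][0]),{'t':.07,'s':.012}.get(k[0],.026),1)*1000).round(1), (onplane(c2,f2(P[k][1]),{'t':.07,'s':.012}.get(k[0],.026),1)*1000).round(1))
E
```

```text
tipU [456.1 -11.2  70.4] [[456.1 -11.3  70. ]] [[456.2 -11.3  70. ]]
tipL [451.8 -96.9  66.3] [[451.9 -95.   70. ]] [[451.3 -95.6  70. ]]
s1 [415.   13.3  11.6] [[415.1  13.3  12. ]] [[415.   13.3  12. ]]
s2 [499.5   9.4  11.7] [[499.5   9.2  12. ]] [[499.4   9.6  12. ]]
s3 [ 408.9 -116.5   13.3] [[ 408.7 -117.1   12. ]] [[ 408.9 -116.9   12. ]]
hole [454.1 -53.4  17.7] [[454.3 -51.7  26. ]] [[453.  -51.3  26. ]]
c1 [433.5 -19.6  16.9] [[434.2 -18.2  26. ]] [[432.8 -18.5  26. ]]
c2 [477.4 -20.9  26.8] [[477.4 -20.4  26. ]] [[477.5 -21.6  26. ]]
c3 [474.8 -87.4  24.9] [[474.8 -86.6  26. ]] [[474.6 -87.5  26. ]]
c4 [430.  -85.   23.6] [[430.2 -84.7  26. ]] [[429.8 -83.7  26. ]]
```

```bash
cat > m.py <<'E'
from station import bot
from h import *
pi=np.pi
def seg(c,guess,z,name,kind):
    im=c["image"]; hsv=cv2.cvtColor(im,cv2.COLOR_RGB2HSV).astype(int)
    H,S,V=hsv[...,0],hsv[...,1],hsv[...,2]
    if kind=="white": m=(S<60)&(V>140)
    elif kind=="red": m=((H<12)|(H>170))&(S>90)
    elif kind=="tan": m=(H>8)&(H<28)&(S>70)&(V>90)
    else: m=~((H>60)&(H<90)&(S>100))
    m=m.astype(np.uint8)
    if kind=="red": m=cv2.morphologyEx(m,cv2.MORPH_CLOSE,np.ones((3,3),np.uint8))
    u,v=proj(c,np.array([[guess[0],guess[1],z]]),True)[0]
    k,l,s,ct=cv2.connectedComponentsWithStats(m,connectivity=4)
    lab=1+np.argmin(np.hypot(*(ct[1:]-[u,v]).T)+1e3*(s[1:,4]<800))
    mm=(l==lab).astype(np.uint8)
    cn,h=cv2.findContours(mm,cv2.RETR_CCOMP,cv2.CHAIN_APPROX_NONE)
    out=max(cn,key=cv2.contourArea)
    P=onplane(c,out[:,0,:],z,True)[:,:2]*1000
    r=cv2.minAreaRect(P.astype(np.float32)); bx=cv2.boxPoints(r)
    e=bx[1]-bx[0]; f=bx[2]-bx[1]; L=e if np.hypot(*e)>np.hypot(*f) else f
    ang=np.degrees(np.arctan2(L[1],L[0]))%180
    holes=[]
    for q,hh in zip(cn,h[0]):
        if hh[3]>=0 and cv2.contourArea(q)>40:
            (a,b),(w1,w2),_=cv2.minAreaRect(q.astype(np.float32)); M=cv2.moments(q)
            uv=(M["m10"]/M["m00"],M["m01"]/M["m00"])
            w=onplane(c,[uv],z,True)[0]*1000
            if np.hypot(*(w[:2]-np.array(r[0])))<60: holes.append((uv,w[:2],cv2.contourArea(q)))
    holes.sort(key=lambda q:-q[1][1])
    u0,v0=int(u),int(v)
    vis=im[:,:,::-1].copy()
    cv2.drawContours(vis,[out],-1,(255,0,0),1)
    for uv,_,_ in holes: cv2.circle(vis,(int(round(uv[0])),int(round(uv[1]))),1,(0,0,255),-1)
    x0=max(0,min(u0-90,460)); y0=max(0,min(v0-90,300))
    cv2.imwrite(f"pics/{name}.png",cv2.resize(vis[y0:y0+180,x0:x0+180],None,fx=2.2,fy=2.2))
    print(name,"rect",np.round(r[0],1),np.round(r[1],1),"ang",round(ang,1))
    for uv,w,a in holes: print("  hole",np.round(uv,1),w.round(1),a)
    return r[0],ang,holes
def look(guess,a,z,name,kind,h=.36,dx=.05):
    t=bot.read_time()
    bot.movep([guess[0],guess[1],h],[pi,0,np.radians(a)])
    c1=bot.read_camera("wrist")
    d=np.radians(a-90)
    bot.movel([guess[0]+dx*np.cos(d),guess[1]+dx*np.sin(d),h],rate=.2)
    c2=bot.read_camera("wrist")
    np.save(f"{name}_c.npy",np.array([c1,c2],dtype=object),allow_pickle=True)
    A=seg(c1,guess,z,name+"a",kind); B=seg(c2,guess,z,name+"b",kind)
    for p in A[2]:
        q=min(B[2],key=lambda q:np.hypot(*(q[1]-p[1])),default=None)
        if q is not None and np.hypot(*(q[1]-p[1]))<8: print("  tri",(tri([(c1,p[0],1),(c2,q[0],1)])*1000).round(1))
    i=np.hstack([cv2.imread(f"pics/{name}{k}.png") for k in "ab"]); cv2.imwrite(f"pics/{name}ab.png",i)
    print("t",bot.read_time()-t,bot.read_time())
E
python3 - <<'E'
from m import *
look((.441,-.2846),82.6,.008,"inner","white")
E
```

```text
innera rect [ 440.3 -285.6] [104.2  56.3] ang 82.4
  hole [323. 173.] [ 445.8 -243.8] 163.0
  hole [323.  260.9] [ 435. -326.] 128.0
innerb rect [ 440.3 -285.7] [104.3  56.9] ang 81.8
  hole [267.9 173.6] [ 446.6 -243.8] 142.0
  hole [270.6 260.9] [ 435.6 -326.1] 115.0
  tri [ 445.7 -244.3    2.9]
  tri [ 434.8 -327.5    3.9]
t 1.4333999999999998 4.0667
```

View pics/innerab.png

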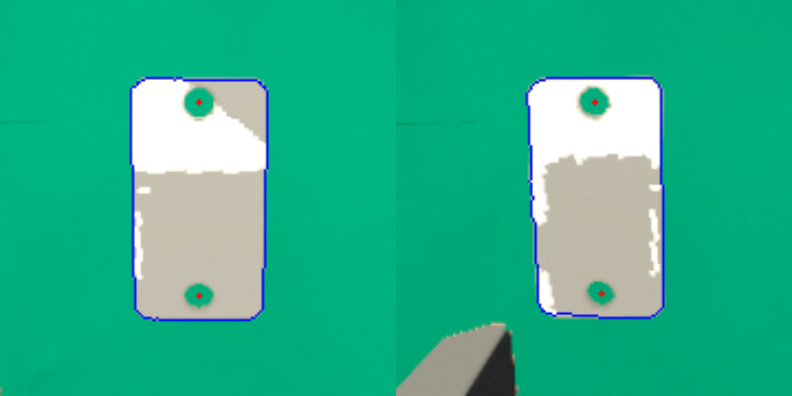

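```bash
cat > p.py <<'E'
from m import *
JX,JY,JA=.4541,-.0532,87.2
def pick(x,y,a,ztcp,zjig,force=20,name="held"):
    o=[pi,0,np.radians(a)]; t=bot.read_time()
    bot.movep([x,y,ztcp+.10],o)
    bot.movel([x,y,ztcp+.02],rate=.2)
    hit=bot.movel([x,y,ztcp],rate=.05,threshold=8)
    print("hit",hit,np.round(bot.read_ee_pos(),4))
    bot.close_gripper(force); print("width",bot.read_width())
    bot.movel([x,y,ztcp+.16],rate=.25)
    print("width",bot.read_width(),"F",np.round(bot.read_ft_force(),1))
    bot.movep([JX,JY,zjig],[pi,0,np.radians(JA)])
    print("width",bot.read_width(),"t",bot.read_time()-t,bot.read_time(),np.round(bot.read_ee_pos(),4))
    c=bot.read_camera("wrist"); np.save(name+"_c.npy",c,allow_pickle=True); cv2.imwrite(f"pics/{name}.png",c["image"][:,:,::-1])
E
python3 - <<'E'
from p import *
pick(.4403,-.2854,82.4,.188,.285,name="held1")
E
```

```text
hit False [ 0.4402 -0.2853  0.1878]
width 0.055787123645311174
width 0.05585258370424892 F [ 0.2 -0.5 -1.3]
width 0.05589691502840069 t 3.9666000000000006 8.0333 [ 0.4546 -0.0539  0.2849]
```

View pics/held1.png

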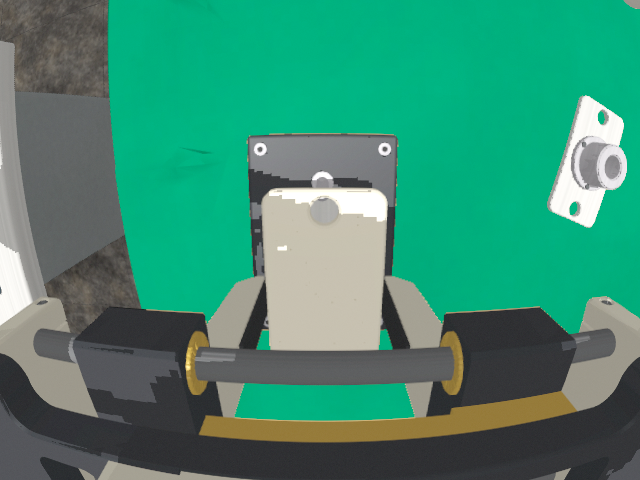

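```bash
python3 - <<'E'
from p import *
c=np.load("held1_c.npy",allow_pickle=True).item()
print(onplane(c,[(324,210)],.105,True)*1000, "should be", 454.1+42*np.cos(np.radians(87.2)), -53.2+42*np.sin(np.radians(87.2)))
print("expected px",proj(c,[[.4563,-.0112,.105]],True),np.round(bot.read_ee_pos(),4))
E
```

```text
[[457.30853687 -11.53726396 105.        ]] should be 456.15169033141575 -11.250142231659773
expected px [[321.65713422 209.35934598]] [ 0.4547 -0.0544  0.2852]
```

```bash
cat >> p.py <<'E'
def insert(zend,dx=0,dy=0,thr=6,name="ins",rate=.06,zlift=.30):
    t=bot.read_time()
    hit=bot.movel([JX+dx,JY+dy,zend],rate=rate,threshold=thr)
    print("hit",hit,np.round(bot.read_ee_pos(),4),np.round(bot.read_ft_force(),1),"w",bot.read_width(),"t",bot.read_time()-t)
    return hit
def release(zlift=.36):
    bot.open_gripper(); p=bot.read_ee_pos()
    bot.movel([p[0],p[1],zlift],rate=.2); print("t",bot.read_time())
E
python3 - <<'E'
from p import *
insert(.2135,-.0005,.0005)
c=bot.read_camera("wrist"); cv2.imwrite("pics/ins1.png",c["image"][:,:,::-1])
c=bot.read_camera("scene"); cv2.imwrite("pics/ins1s.png",cv2.resize(c["image"][220:360,260:440,::-1],None,fx=4,fy=4))
E
```

```text
hit True [ 0.4535 -0.0526  0.214 ] [-0.1  0.5  3.7] w 0.05583490499147861 t 1.1334
```

View pics/ins1.png

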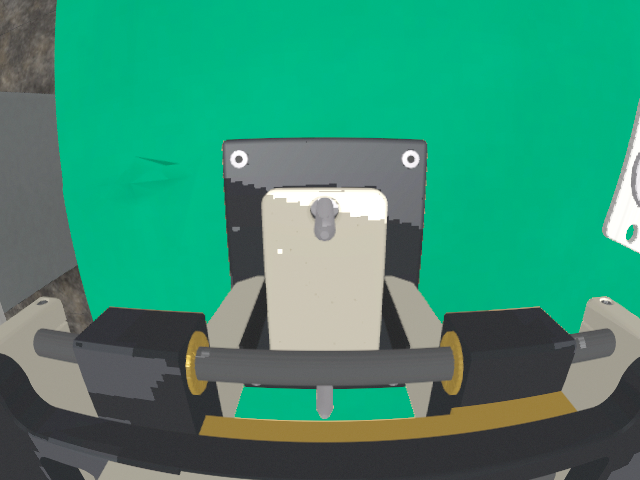

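View pics/ins1s.png

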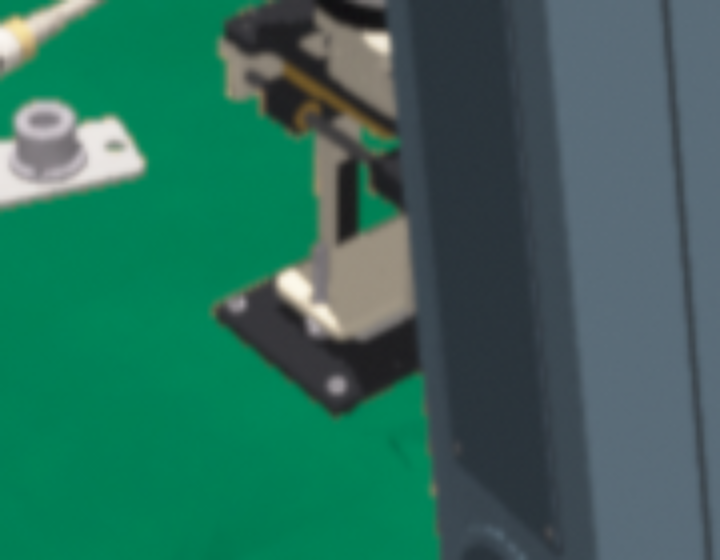

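```bash
python3 - <<'E'
from p import *
release()
c=bot.read_camera("wrist"); cv2.imwrite("pics/after1.png",c["image"][120:310,200:450,::-1].repeat(2,0).repeat(2,1))
look((.6273,.2301),70.6,.012,"dip","red")
E
```

```text
t 10.9833
dipa rect [627.1 231.5] [102.6  54.4] ang 70.6
  hole [322.1 168.2] [640.9 271.2] 186.5
  hole [322.4 257.6] [613.5 193. ] 143.5
dipb rect [627.3 231.2] [103.6  55.8] ang 70.1
  hole [266.1 168.7] [642.  270.8] 167.5
  hole [269.5 257.1] [614.4 192.7] 143.5
  tri [640.6 270.5   4.1]
  tri [612.7 191.    5.8]
t 1.7584 12.7917
```

View pics/after1.png

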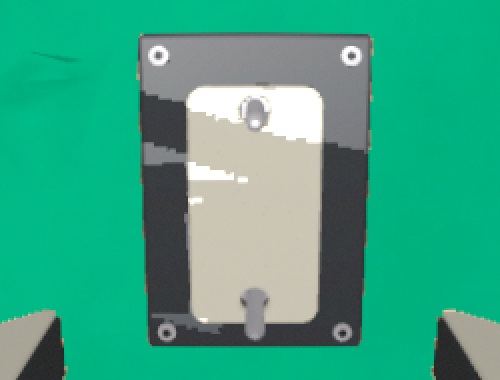

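View pics/dipab.png

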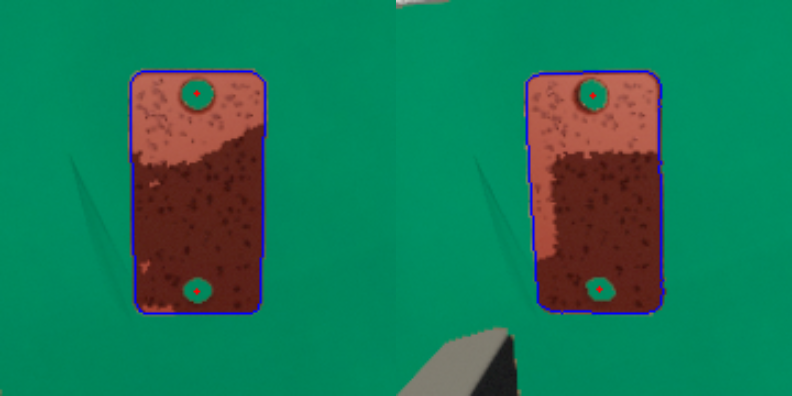

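```bash
python3 - <<'E'
from p import *
pick(.6269,.2311,70.6,.188,.285,name="held2")
c=np.load("held2_c.npy",allow_pickle=True).item()
print("expected px",proj(c,[[.4563,-.0112,.109]],True))
cv2.imwrite("pics/held2z.png",cv2.resize(c["image"][120:320,220:440,::-1],None,fx=3,fy=3))
E
```

```text
hit False [0.6268 0.2311 0.1877]
width 0.055594353367185614
width 0.055399526512532514 F [ 0.   1.4 -1.6]
width 0.05567483732226841 t 4.283299999999999 17.075 [ 0.4547 -0.053   0.285 ]
expected px [[321.31898262 213.61877005]]
```

View pics/held2z.png

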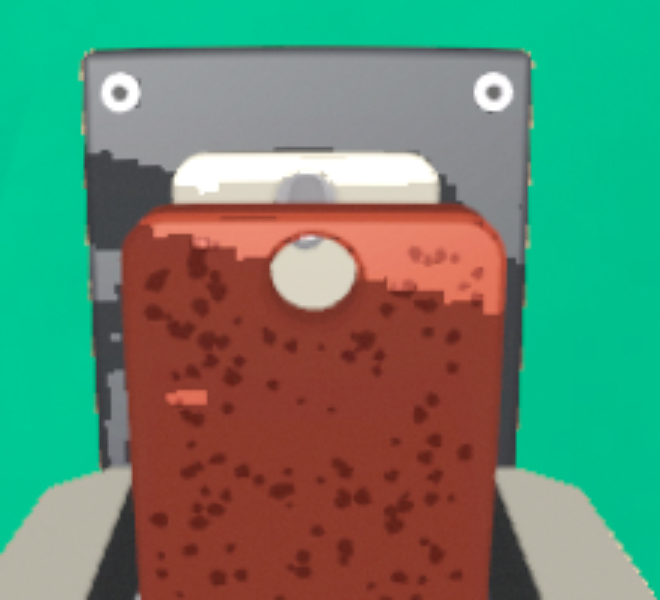

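```bash
python3 - <<'E'
from p import *
c=np.load("held2_c.npy",allow_pickle=True).item()
for z in (.109,.103,.097): print(onplane(c,[(324.2,209.9)],z,True)*1000, proj(c,[[.4563,-.0112,z]],True))
print(bot.read_ee_pos())
for i in range(3): print(np.round(bot.read_ee_pos(),4), np.round(c["t"],4))
E
```

```text
[[457.61028474  -9.63718551 109.        ]] [[321.31898262 213.61877005]]
[[457.55400692 -10.91746801 103.        ]] [[321.40485547 210.66031069]]
[[457.49772911 -12.1977505   97.        ]] [[321.48495692 207.90517848]]
[ 0.45488589 -0.05287758  0.28506727]
[ 0.4549 -0.0529  0.2851] [-0.4576 -0.0289  0.2661]
[ 0.4549 -0.0529  0.2851] [-0.4576 -0.0289  0.2661]
[ 0.4549 -0.0529  0.2851] [-0.4576 -0.0289  0.2661]
```

```bash
python3 - <<'E'
from p import *
insert(.2215,-.001,-.0006)
c=bot.read_camera("wrist"); cv2.imwrite("pics/ins2.png",cv2.resize(c["image"][120:450,220:440,::-1],None,fx=1.8,fy=1.8))
E
```

```text
hit True [ 0.4528 -0.0537  0.2219] [-0.4 -0.5  4.9] w 0.056019579095388475 t 1.0082999999999984
```

View pics/ins2.png

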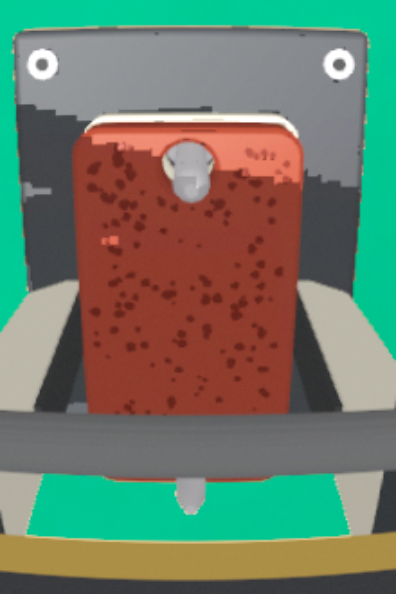

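Seated at z 0.222 as predicted, both pins through. Next the fresh outer table.

```bash
python3 - <<'E'
from p import *
release()
c=bot.read_camera("wrist"); cv2.imwrite("pics/after2.png",c["image"][120:310,200:450,::-1].repeat(2,0).repeat(2,1))
look((.4307,.2913),99.4,.010,"outer","tan")
E
```

```text
t 19.8083
outera rect [429.7 292.3] [ 56.3 102.2] ang 99.3
  hole [322.5 168.4] [422.9 333.5] 175.0
  hole [322.6 256.9] [436.3 252. ] 140.5
outerb rect [430.3 292.5] [ 56.4 103.1] ang 99.7
  hole [266.7 168.6] [423.6 333.7] 171.0
  hole [269.7 256.9] [436.8 251.7] 151.5
  tri [423.  333.1   5.2]
  tri [436.5 250.7   6.9]
t 1.8000000000000007 21.6583
```

View pics/after2.png

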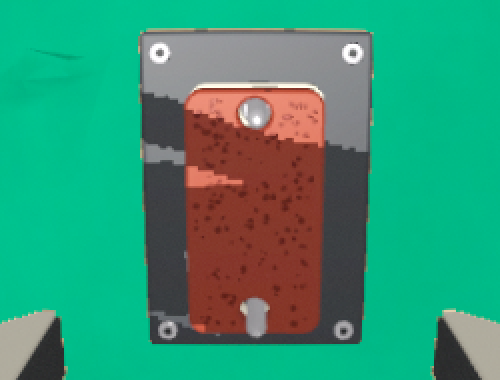

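View pics/outerab.png

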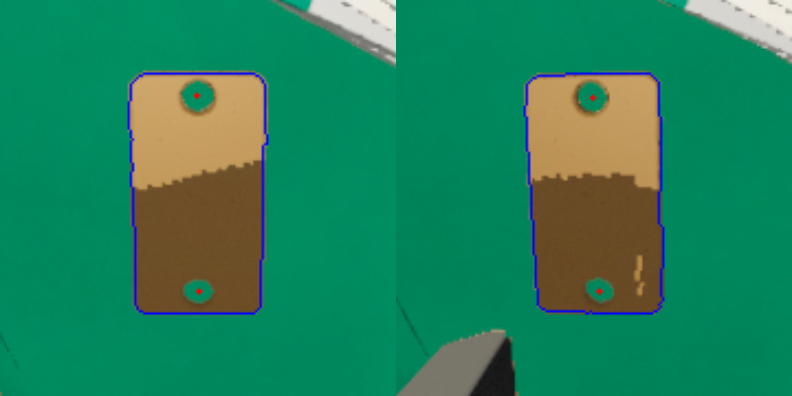

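```bash
python3 - <<'E'
from p import *
pick(.4298,.2921,99.3,.188,.285,name="held3")
c=np.load("held3_c.npy",allow_pickle=True).item()
print("expected px",[proj(c,[[.4563,-.0112,z]],True) for z in (.107,.102)])
cv2.imwrite("pics/held3z.png",cv2.resize(c["image"][120:320,220:440,::-1],None,fx=3,fy=3))
E
```

```text
hit False [0.4297 0.2921 0.1878]
width 0.05537844328325523
width 0.055934703731204224 F [-0.8  0.2 -0.8]
width 0.05596164892392763 t 4.333400000000001 25.9917 [ 0.4542 -0.0526  0.2849]
expected px [array([[322.97967171, 213.74481699]]), array([[323.01052786, 211.29393648]])]
```

View pics/held3z.png

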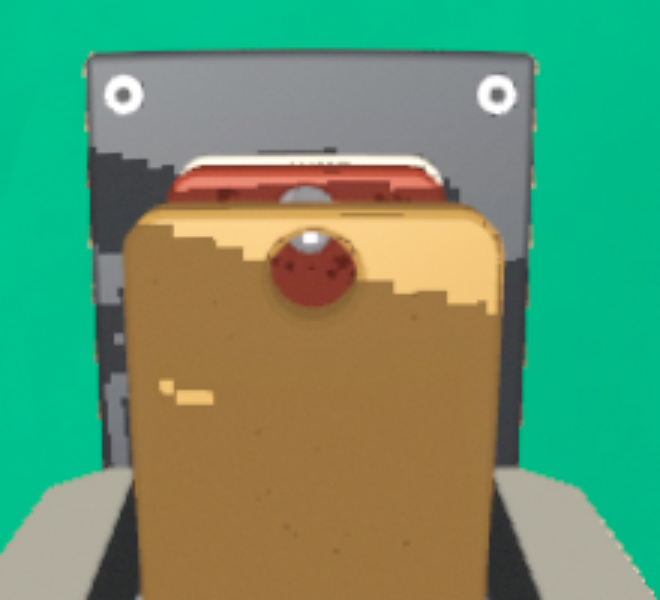

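```bash
python3 - <<'E'
from p import *
insert(.2335,-.0005,-.0009)
c=bot.read_camera("wrist"); cv2.imwrite("pics/ins3.png",cv2.resize(c["image"][120:450,220:440,::-1],None,fx=1.8,fy=1.8))
E
```

```text
hit True [ 0.4532 -0.054   0.2338] [-1.3  0.2  4.3] w 0.05558513840206935 t 0.8166000000000011
```

View pics/ins3.png

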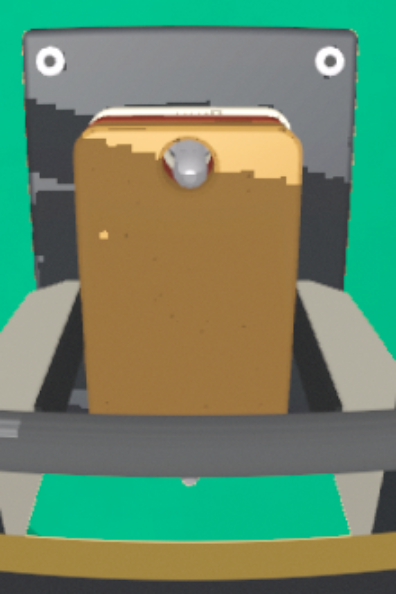

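Seated at z 0.234. Now the guide.

```bash
python3 - <<'E'
from p import *
release()
c=bot.read_camera("wrist"); cv2.imwrite("pics/after3.png",c["image"][120:310,200:450,::-1].repeat(2,0).repeat(2,1))
look((.6819,.0015),70.3,.006,"guide","any",dx=.05)
E
```

```text
t 28.475
guidea rect [681.3   1.3] [104.3  56.4] ang 70.4
  hole [324.2 169.9] [695.6  41. ] 159.5
  hole [324.1 218.3] [680.5  -0.9] 149.5
  hole [324.4 258.2] [667.7 -37.6] 124.5
guideb rect [681.6   1.4] [103.8  57.2] ang 69.4
  hole [268.2 170.4] [696.   40.4] 142.5
  hole [267.8 218.2] [679.3  -0.9] 110.0
  hole [271.8 257.3] [668.3 -37.8] 118.5
  tri [695.4  40.5   2.1]
  tri [6.81e+02 5.00e-01 1.34e+01]
  tri [667.1 -39.2   1.2]
t 1.4333000000000027 29.9583
```

View pics/after3.png

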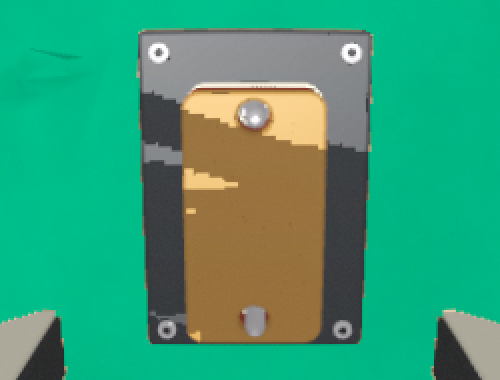

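View pics/guideab.png

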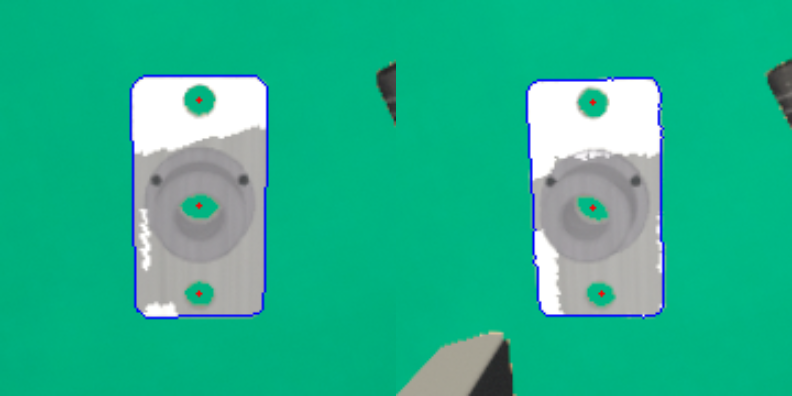

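```bash
python3 - <<'E'
from p import *
pick(.6812,.0010,70.4,.200,.300,force=40,name="held4")
c=np.load("held4_c.npy",allow_pickle=True).item()
print("expected px",[proj(c,[[.4563,-.0112,z],[.4520,-.0952,z]],True) for z in (.106,.103)])
cv2.imwrite("pics/held4z.png",cv2.resize(c["image"][120:320,200:450,::-1],None,fx=3,fy=3))
E
```

```text
hit False [0.6811 0.001  0.1997]
width 0.035564776671048744
width 0.03495279958567675 F [-0.2 -1.4 -4.1]
width 0.03578393740125634 t 4.191699999999997 34.15 [ 0.4552 -0.0535  0.3001]
expected px [array([[320.14318632, 204.23409586],
       [320.58559295, 354.43405221]]), array([[320.19621755, 203.02749576],
       [320.61978131, 351.47017456]])]
```

View pics/held4z.png

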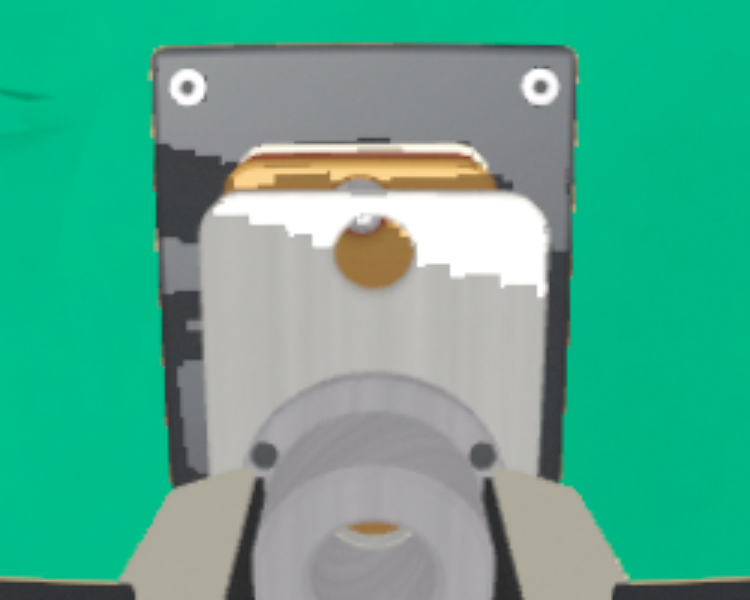

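View pics/held4.png

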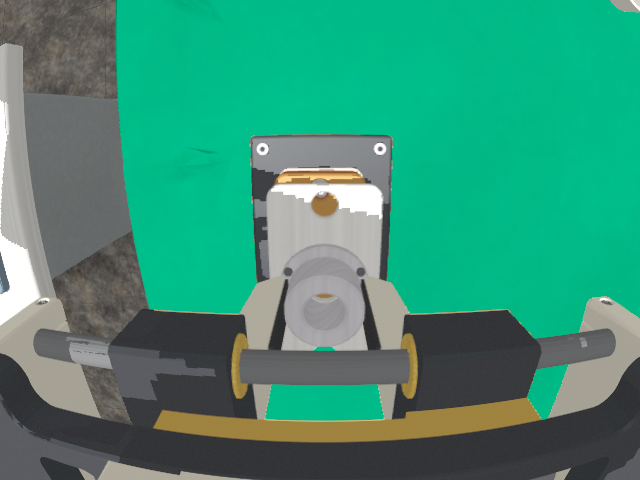

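```bash
python3 - <<'E'
from p import *
print(np.round(bot.read_ee_pos(),4),np.round(bot.read_orientation(),4))
bot.movel([JX,JY,.300],rate=.1)
bot.dwell(.2)
print(np.round(bot.read_ee_pos(),4),np.round(bot.read_orientation(),4))
c=bot.read_camera("wrist")
print("expected px",proj(c,[[.4563,-.0112,.105],[.4562,-.0112,.070]],True))
cv2.imwrite("pics/held5z.png",cv2.resize(c["image"][120:320,200:450,::-1],None,fx=3,fy=3))
E
```

```text
[ 0.4556 -0.0535  0.3003] [3.1397e+00 4.0000e-04 1.5215e+00]
[ 0.4543 -0.0531  0.3   ] [-3.1416  0.      1.5221]
expected px [[322.70627526 204.59121275]
 [322.72692936 192.62968221]]
```

View pics/held5z.png

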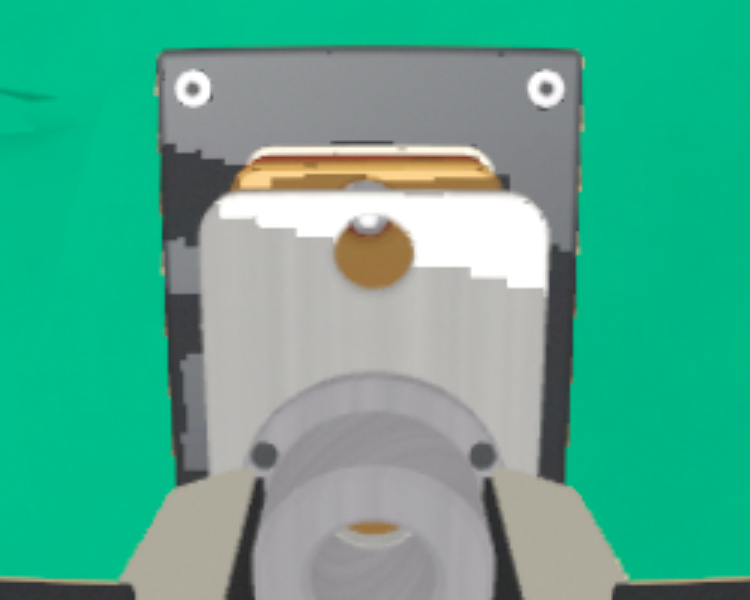

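```bash
python3 - <<'E'
from p import *
insert(.2555,-.0008,-.0004,rate=.04,thr=6)
c=bot.read_camera("wrist"); cv2.imwrite("pics/ins4.png",cv2.resize(c["image"][120:450,200:440,::-1],None,fx=1.8,fy=1.8))
E
```

```text
hit True [ 0.4532 -0.0536  0.2559] [-0.2  0.6  4.9] w 0.03510494667378408 t 1.0582999999999956
```

View pics/ins4.png

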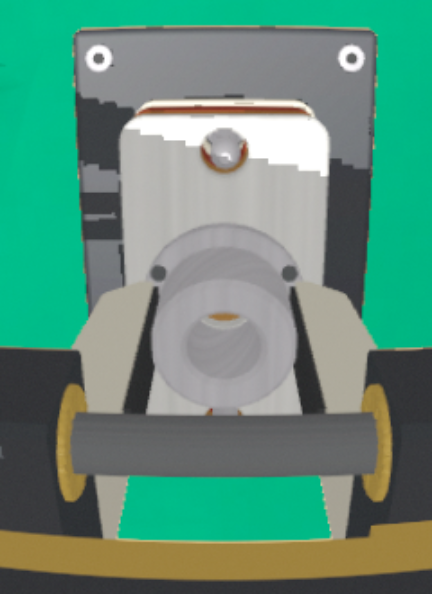

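Stopped at 0.256, as predicted for fully seated. Release, back off and check.

```bash
python3 - <<'E'
from p import *
release(.40)
c=bot.read_camera("wrist"); cv2.imwrite("pics/after4.png",c["image"][100:310,200:450,::-1].repeat(2,0).repeat(2,1))
np.save("f1.npy",c,allow_pickle=True)
bot.movep([.36,-.35,.38],[pi,0,np.radians(60)]); bot.dwell(.3)
c=bot.read_camera("scene"); cv2.imwrite("pics/fs.png",c["image"][:,:,::-1]); cv2.imwrite("pics/fsz.png",cv2.resize(c["image"][220:340,280:440,::-1],None,fx=5,fy=5,interpolation=cv2.INTER_CUBIC))
c=bot.read_camera("top"); cv2.imwrite("pics/ft.png",c["image"][:,:,::-1])
print(bot.read_time())
E
```

```text
t 37.725
39.3667
```

View pics/after4.png

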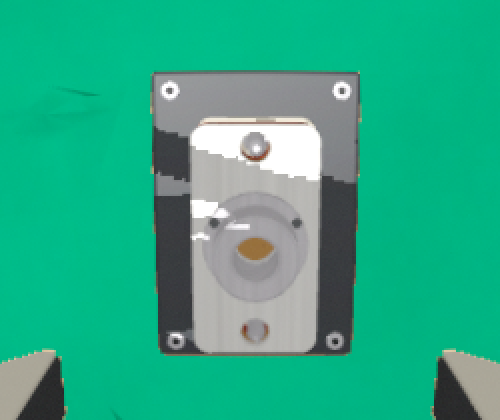

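View pics/fsz.png

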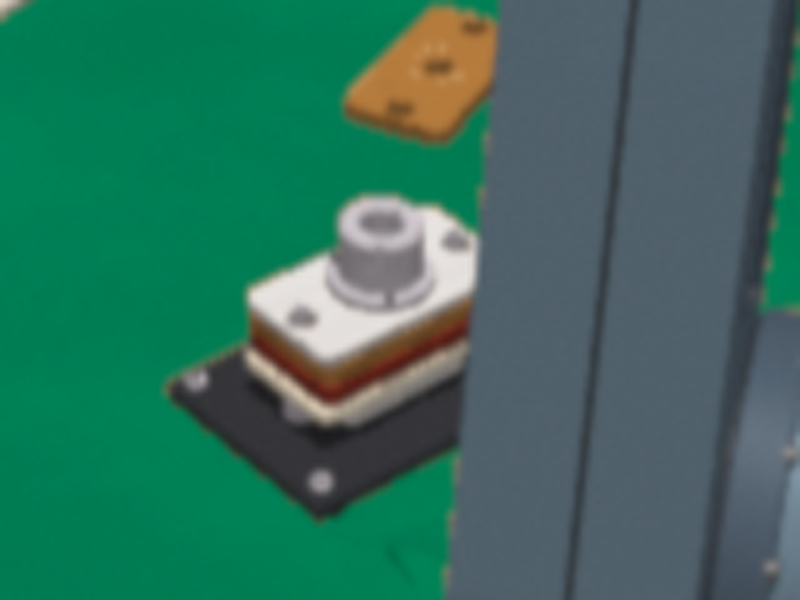

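View pics/ft.png

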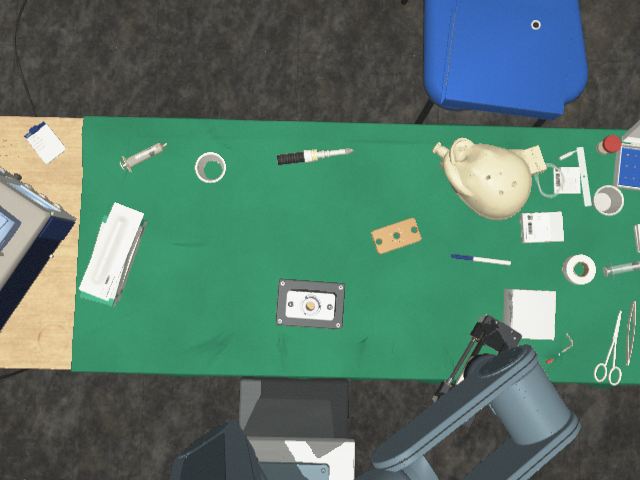

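```bash
python3 - <<'E'
from station import bot
print(bot.read_ft_force(),bot.read_time()); bot.finish_job()
E
```

```text
[ 0.98831608 -0.37677417  0.22206821] 39.3667
the job is handed in; nothing more can be done
```

The jig is loaded and the job was handed in at about 39 s. The order from the seat up is ivory inner table, red diploe, undrilled tan outer table, then the drill guide with its bushing up.

- **Seating:** each piece met its support at the expected height. The tool stopped at z = 0.214, 0.222, 0.234 and 0.256 m, within about 0.3 mm of prediction, with a contact force of 5 N or less.
- **Final pictures:** both pins show through the guide's holes. The visible layers lie flat and tight in the right order, though part of the stack is hidden behind the arm in the side view. The drilled plate, perforator, cup and marker look to be where they were at the start.
- **Robot at hand-in:** the gripper was clear of everything, with about 1 N on the force sensor.
- **Disagreements:**
  - Triangulating from the hole centres put the plates low (3–7 mm above the table), because the sight line goes down into the holes. I took their positions from the outlines instead, which matched the stated sizes within about 2 mm.
  - The edge of the jig seat's centre hole and one seat corner also triangulated about 8–9 mm low. I placed from the pin tips, seat and screws instead.
  - The arm had not fully settled after its joint moves (about 1 mm off). I corrected for that before each insertion.

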